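Show the packer which pocket is empty and which cup fills it

TASK

Show the packer what the tea set lacks: from above, point with the fingertips at the one empty pocket of the green gift box, then at the spare cup on the counter that matches the cups in the box (not the mug, bowl or teapot). Each time bring the fingertips just above it, some 2 to 5 cm, over its middle, and stay there for two full seconds. Touch nothing at all, rise at least 10 cm between the two so that you do not point closely at any other piece on the way, and finish with the hand drawn 20 cm or more away from both.

Things in the scene. Friction and masses are not known exactly. Their poses are not given: they have to be found in the camera images.
- giftbox: Open green gift box of the tea set, fixed to the counter, 196 (x) x 290 (y) x 45 mm high, walls and dividers 5 mm. Origin at the centre of its underside, z up. Its pockets, each about 90 mm square, are in 2 rows along its x (centres at x = -47.5 and +47.5 mm) and 3 along its y (-95, 0 and +95 mm); each has a round brown card pad on its floor. Five pockets hold a cup, one is empty; which one varies.
- gap_mouth (a point): The empty pocket: the one pocket of the gift box without a cup, its card pad in full view. This point is at the pocket's centre, level with the box's rim (45 mm above the counter).
- spare: The spare cup: the only cup of the set's kind outside the box. White handleless china cup, 72 mm across the rim, 55 mm high, upright on the counter. Origin at the centre of its underside, z up.
- spare_top (a point): Centre of the spare cup's mouth, level with its rim, 55 mm above the counter.
- cup1: A cup in the gift box, same make as the spare cup: 72 mm across, 55 mm high. Origin at the centre of its underside, z up; it stands on the box's floor, its rim about 60 mm above the counter.
- cup1_top (a point): Centre of that cup's mouth, at its rim.
- cup2: A cup in the gift box, same make as the spare cup: 72 mm across, 55 mm high. Origin at the centre of its underside, z up; it stands on the box's floor, its rim about 60 mm above the counter.
- cup2_top (a point): Centre of that cup's mouth, at its rim.
- cup3: A cup in the gift box, same make as the spare cup: 72 mm across, 55 mm high. Origin at the centre of its underside, z up; it stands on the box's floor, its rim about 60 mm above the counter.
- cup3_top (a point): Centre of that cup's mouth, at its rim.
- cup4: A cup in the gift box, same make as the spare cup: 72 mm across, 55 mm high. Origin at the centre of its underside, z up; it stands on the box's floor, its rim about 60 mm above the counter.
- cup4_top (a point): Centre of that cup's mouth, at its rim.
- cup5: A cup in the gift box, same make as the spare cup: 72 mm across, 55 mm high. Origin at the centre of its underside, z up; it stands on the box's floor, its rim about 60 mm above the counter.
- cup5_top (a point): Centre of that cup's mouth, at its rim.
- mug: Bystander: white china mug with an ear handle at its +y, 76 mm across, 90 mm high. Loose on the counter; origin at the centre of its underside, z up.
- mug_top (a point): Point on the mug's axis at its full height.
- bowl: Bystander: white china bowl, 112 mm across, 50 mm high. Loose on the counter; origin at the centre of its underside, z up.
- bowl_top (a point): Point on the bowl's axis at its full height.
- teapot: Bystander: white china teapot, body 110 mm across, spout reaching 92 mm to its -x, ear handle 89 mm to its +x, 112 mm high over the lid's knob. Loose on the counter; origin at the centre of its underside, z up.
- teapot_top (a point): Point on the teapot's axis at its full height.

How it is judged:
By the outcome, as a careful person would: the job done as asked, in the order asked, and still so for the second after the job is handed in, with the robot touching nothing.
It also fails if it takes over 48 s, if anything falls off the work surface, if the arm or the gripper's body presses on something with over 40 N, if the wrist force passes 120 N, or if a joint passes its speed limit or range.

ROBOT

A 7-joint arm with a two-finger parallel gripper is mounted at the origin on the work surface. World frame = base frame: x ahead of the robot, y to its left, z up, the work surface at z = 0. Lengths are in mm, angles in rad, forces in N, time in s.
With the tool pointing down it reaches from about 400 to 750 mm from the base axis. Payload 19.5 kg.
Tool frame: the origin (TCP) lies midway between the tips of the shut fingers; the grasp point (between the pads) lies 19 mm behind it; z points along the fingers, y is the line along which they close (so a half turn about z gives the same grasp; the last joint's range is limited). The gripper opens to 85 mm and grips with 20 to 120 N. Pads are 22 mm wide; open, the fingers measure 114 mm over their backs; the gripper's body (76 mm by 85 mm) begins 54 mm behind the grasp point. The pads swing forward as they close: fully open they stand 13 mm farther back than shut.
Start: joints at [-1.382, 0.707, -0.028, 1.485, 0.022, 0.951, -0.075], TCP at [131.524, 559.729, 231.268] pointing down, gripper open.
Joint ranges: [-2.71, 2.71], [-0.32, 2.16], [-1.57, 1.52], [0, 2.45], [-1.46, 4.6], [0, 2.02], [-2.83, 2.83]. Speed limits (rad/s): [1.89, 1.89, 2.57, 2.57, 3.01, 3.01, 3.01].

INTERFACE

Orientations are given as [roll, pitch, yaw] about the fixed x, y, z axes, in that order (R = Rz(yaw) Ry(pitch) Rx(roll)).
In Python, from plant import * gives the robot as it stands.
- The arm moves only by the tool play_rows, never from a script. Its argument "motion" is one flat list of numbers, 5 for each row, row after row: the shift along the tool's x, y, z in m, then the turn about the tool's z in rad, then the closure, from 0 (fully open) to 1 (shut). In form: [x, y, z, spin, claw, x, y, z, spin, claw, ...]. A call has 1 to 8 rows; each row is the pose to reach, as a shift and turn from the pose commanded when the call began, along the tool's axes at that moment; what a row does not reach only later rows make up. A row lasts 1/10 s, in which the tool goes at most 50 mm and 8.59 degrees, less where a joint would pass 70% of its speed; a pose out of reach is approached as far as the arm can. A call with a gripper value outside its range is refused whole. The fingers move at their own pace and stop on an object; "force" is the grip in N (left out, the last holds). Time passes only in rows, so rows that repeat a pose let the fingers close. It gives the time, the measured TCP pose, the force, the opening and the grip force at its end, in the units of the state.
- state(): the state, without advancing time (a new reading comes with each control period).
- get_image(name): name is "scene" or "top" or "wrist"; returns the picture (400x640x3 uint8, blue, green, red); there is no depth.
- camera_info(name): a dict with "intrinsics" (3x3 intrinsics, pixels), "extrinsics" (4x4, takes a point from world to camera coordinates); the wrist camera has in their place "mount" (4x4, takes a point from camera to tool coordinates, whose origin is the TCP and whose axes are the flange's). Camera axes: x right, y down, z forward; pixel columns grow to the right and rows downward; lengths in mm; the calibration is good to about 2 mm. A picture is of the moment at which its call begins: read the wrist's pose just before it. camera_info takes no time and is no camera call.
- close_job(): hands the job in; it is judged then, once.
The state is a dict: "clock": time; "qpos": joint angles; "qvel": joint speeds; "effort": joint torques, N m; "position": TCP position; "orientation": TCP orientation; "ft_force": force on the tool from outside, world axes, zero at the start; "ft_torque": the same for the moment, N m; "width": finger opening in mm; "gripper_force": force on a finger pad.
Only numpy, scipy, OpenCV 4.12 (cv2) and the standard library are available. Lean on these libraries where they do the work, as an engineer would, in place of code of your own. Each camera call takes 0.05 s, during which the arm holds its last target. There are 200 camera calls.

## Working session

There is one attempt and no reset: what is moved stays moved. The work goes in short steps, Python scripts to look and compute and a tool call to move; the robot and the scene stay as the last step left them, time stands still between calls to the robot, and variables do not carry over. Pictures are saved under pics/ and viewed, at most 10 in all, crops included, and the job is handed in when it is done.

Besides the shell and the picture viewer there is one more tool, called after "Request:" in YAML: its name, and indented under it one key for each argument. play_rows: Moves the arm, as the interface text tells. Its arguments: {"type":"object","properties":{"motion":{"type":"array"},"force":{"type":"number"}},"required":["motion"]}

```bash
mkdir -p pics
python3 - <<'E'
from plant import *
import cv2
s=state();print(s['clock'],s['position'],s['orientation'],s['width'])
for n in('top','scene'):
    cv2.imwrite(f'pics/{n}0.png',get_image(n)); c=camera_info(n);print(c['intrinsics'],c['extrinsics'])
E
```

```text
0.0 [131.46463855 559.49522914 230.82986213] [-3.14050214e+00  3.36389935e-05  2.91081947e+00] 85.29202972918254
[[457.39133407   0.         311.84403358]
 [  0.         457.39133407 204.93127969]
 [  0.           0.           1.        ]] [[ 1.87716520e-02 -9.99807106e-01  5.77711535e-03 -3.81075191e+01]
 [-9.94759050e-01 -1.92571065e-02 -1.00417111e-01  5.79980875e+02]
 [ 1.00508992e-01 -3.86184271e-03 -9.94928655e-01  1.21996649e+03]
 [ 0.00000000e+00  0.00000000e+00  0.00000000e+00  1.00000000e+00]]
[[494.97895716   0.         322.63061417]
 [  0.         494.97895716 202.43326314]
 [  0.           0.           1.        ]] [[-4.73511399e-01  8.80759824e-01 -7.00618354e-03  3.15832888e+02]
 [ 6.82101668e-01  3.61653672e-01 -6.35565839e-01 -3.28738279e+02]
 [-5.57247045e-01 -3.05726599e-01 -7.72014882e-01  1.50327207e+03]
 [ 0.00000000e+00  0.00000000e+00  0.00000000e+00  1.00000000e+00]]
```

View pics/top0.png

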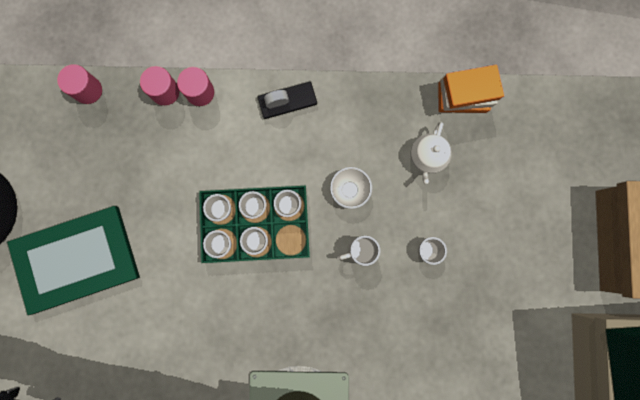

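View pics/scene0.png

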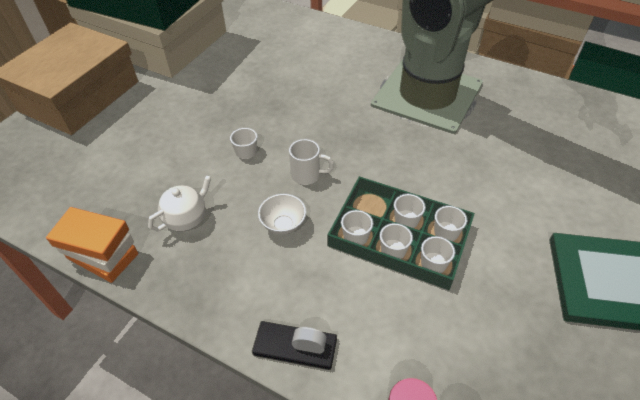

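The top view shows the green box's one empty pocket at about (290,240), the spare cup (no handle) at about (432,250), the mug at (365,250), the bowl at (350,188) and the teapot at (432,153). The scene view agrees. I'll enlarge the top view to read the pixels more closely.

```bash
cat > h.py <<'E'
from plant import *
import numpy as np, cv2
def w(n,u,v,z):
    c=camera_info(n);K=c['intrinsics'];E=np.array(c['extrinsics'])
    R=E[:3,:3];t=E[:3,3];o=-R.T@t;d=R.T@np.linalg.inv(K)@[u,v,1]
    return (o+d*(z-o[2])/d[2]).round(1)
E
python3 - <<'E'
import cv2
i=cv2.imread('pics/top0.png')
cv2.imwrite('pics/c.png',cv2.resize(i[175:275,190:460],(0,0),fx=2.96,fy=4,interpolation=2) if 0 else cv2.resize(i[175:275,265:455],(0,0),fx=4,fy=4,interpolation=2))
from h import *
print(w('top',290,240,5),w('top',432,246,55),w('scene',371,205,5),w('scene',244,137,55))
E
```

```text
[484.5  31.4   5. ] [ 474.6 -347.9   55. ] [477.9  34.    5. ] [ 462.7 -345.4   55. ]
```

View pics/c.png

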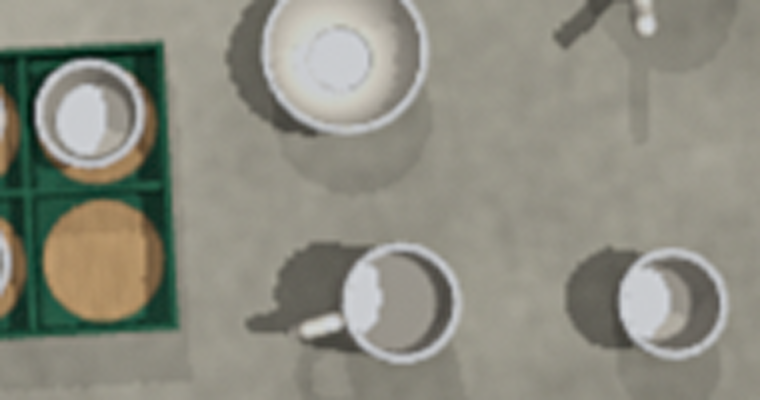

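Pad centre is at pixel (290.75,240.0) and the spare cup's rim centre at (433.25,250.75). That puts the gap near (484,30) and the spare near (463,-351). I'll move with the fingers shut, at the current height.

Request:
play_rows:
  motion: [-0.02, -0.01, 0, 0, 1, -0.06, -0.033, 0, 0, 1, -0.105, -0.06, 0, 0, 1, -0.15, -0.085, 0, 0, 1, -0.195, -0.11, 0, 0, 1, -0.235, -0.133, 0, 0, 1, -0.27, -0.153, 0, 0, 1, -0.295, -0.167, 0, 0, 1]

```text
clock: 0.9
position: [382.5, 327.1, 231.2]
orientation: [-3.141, 0.0, 2.908]
ft_force: [-0.2, 1.1, -1.2]
width: 0.3
gripper_force: 0.0
```

Run:
```python
from h import *
from scipy.spatial.transform import Rotation as Ro
s=state();R=Ro.from_euler('xyz',s['orientation']).as_matrix()
g=w('top',290.75,240,5);p=w('top',433.25,250.75,55);print(g,p,s['position'],s['orientation'],s['clock'],s['width'],s['qpos'])
print(R.T@(np.r_[g[:2],230]-s['position']),R.T@(p-g))
```

```text
[484.6  29.3   5. ] [ 462.1 -351.2   55. ] [382.45242411 327.12189139 231.19986405] [-3.14068376e+00  4.35978068e-04  2.90826379e+00] 0.9 0.30224583391288495 [-0.72323837  0.60092437 -0.08498145  1.74014026  0.06786907  0.80391725
  0.49692309]
[-168.24067253 -266.13197197    1.51510026] [ -66.10973874 -375.43690354  -49.62996984]
```

Request:
play_rows:
  motion: [-0.012, -0.018, 0, 0, 1, -0.036, -0.058, 0, 0, 1, -0.062, -0.098, 0, 0, 1, -0.088, -0.138, 0, 0, 1, -0.113, -0.178, 0, 0, 1, -0.138, -0.218, 0, 0, 1, -0.158, -0.25, 0, 0, 1, -0.168, -0.266, 0, 0, 1]

```text
clock: 1.7
position: [483.7, 28.8, 231.1]
orientation: [-3.14, -0.0, 2.907]
ft_force: [0.8, 1.1, 0.6]
width: 0.2
gripper_force: 0.0
```

```bash
cat >> h.py <<'E'
from scipy.spatial.transform import Rotation as Ro
def ww(u,v,z,s):
    c=camera_info('wrist');M=np.array(c['mount']);R=Ro.from_euler('xyz',s['orientation']).as_matrix()
    o=R@M[:3,3]+s['position'];d=R@M[:3,:3]@np.linalg.inv(c['intrinsics'])@[u,v,1]
    return (o+d*(z-o[2])/d[2]).round(1)
E
python3 - <<'E'
from h import *
import json
s=state();cv2.imwrite('pics/w1.png',get_image('wrist'))
print(s['position'],s['orientation'],s['qvel'].round(2) if hasattr(s['qvel'],'round') else '')
json.dump({k:list(s[k]) for k in('position','orientation')},open('s1.json','w'))
E
```

```text
[483.68782194  28.81252193 231.1126335 ] [-3.14044926e+00 -2.80043835e-05  2.90718886e+00] [ 0.35  0.06 -0.05 -0.14  0.02  0.09  0.33]
```

View pics/w1.png

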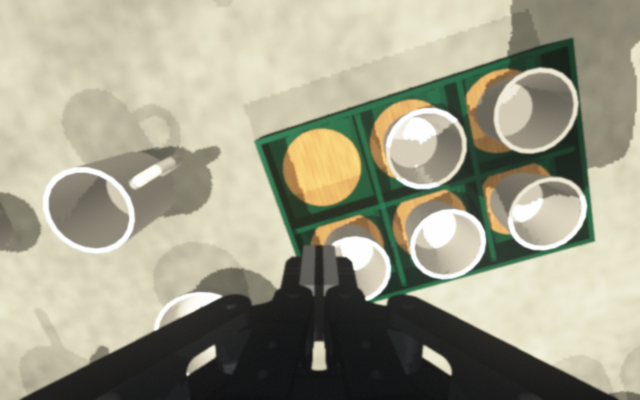

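The wrist view confirms the empty pocket, with its pad centre at (322,167).

Run:
```python
from h import *
import json
s1=json.load(open('s1.json'));print(ww(322,167,5,s1)); s=state();print(s['position'])
R=Ro.from_euler('xyz',s['orientation']).as_matrix();print(R.T@(np.r_[ww(322,167,5,s1)[:2],78]-s['position']))
```

```text
[483.8  31.7   5. ]
[484.17592985  27.21192429 231.0405876 ]
[  1.46576463   4.57814865 153.03136178]
```

Request:
play_rows:
  motion: [0.001, 0.003, 0.015, 0, 1, 0.001, 0.003, 0.04, 0, 1, 0.001, 0.003, 0.07, 0, 1, 0.001, 0.003, 0.1, 0, 1, 0.001, 0.003, 0.125, 0, 1, 0.001, 0.003, 0.142, 0, 1, 0.001, 0.003, 0.15, 0, 1, 0.001, 0.003, 0.153, 0, 1]

```text
clock: 2.55
position: [482.7, 35.6, 77.9]
orientation: [-3.141, -0.001, 2.911]
ft_force: [-0.3, -0.3, 1.0]
width: 0.2
gripper_force: 0.0
```

Request:
play_rows:
  motion: [0, 0, 0, 0, 1, 0, 0, 0, 0, 1, 0, 0, 0, 0, 1, 0, 0, 0, 0, 1, 0, 0, 0, 0, 1, 0, 0, 0, 0, 1, 0, 0, 0, 0, 1, 0, 0, 0, 0, 1]

```text
clock: 3.35
position: [482.9, 35.4, 78.3]
orientation: [-3.141, -0.0, 2.911]
ft_force: [-0.5, -0.7, -1.3]
width: 0.2
gripper_force: 0.0
```

Request:
play_rows:
  motion: [0, 0, 0, 0, 1, 0, 0, 0, 0, 1, 0, 0, 0, 0, 1, 0, 0, 0, 0, 1, 0, 0, 0, 0, 1, 0, 0, 0, 0, 1, 0, 0, 0, 0, 1, 0, 0, 0, 0, 1]

```text
clock: 4.15
position: [482.9, 35.4, 78.3]
orientation: [-3.141, -0.0, 2.911]
ft_force: [-0.6, 0.3, -0.2]
width: -0.1
gripper_force: 0.0
```

Request:
play_rows:
  motion: [0, 0, 0, 0, 1, 0, 0, 0, 0, 1, 0, 0, 0, 0, 1, 0, 0, 0, 0, 1, 0, 0, 0, 0, 1, 0, 0, 0, 0, 1, 0, 0, 0, 0, 1, 0, 0, 0, 0, 1]

```text
clock: 4.95
position: [482.9, 35.4, 78.3]
orientation: [-3.142, 0.0, 2.911]
ft_force: [-0.6, -0.4, -0.3]
width: -0.2
gripper_force: 0.0
```

Request:
play_rows:
  motion: [0, 0, -0.015, 0, 1, 0, 0, -0.04, 0, 1, 0, 0, -0.07, 0, 1, 0, 0, -0.1, 0, 1, 0, 0, -0.125, 0, 1, 0, 0, -0.145, 0, 1, 0, 0, -0.155, 0, 1, 0, 0, -0.16, 0, 1]

```text
clock: 5.75
position: [483.0, 35.4, 238.7]
orientation: [3.141, 0.001, 2.911]
ft_force: [0.0, 0.6, -0.1]
width: -0.1
gripper_force: 0.0
```

Request:
play_rows:
  motion: [-0.003, -0.015, 0, 0, 1, -0.01, -0.055, 0, 0, 1, -0.018, -0.1, 0, 0, 1, -0.026, -0.145, 0, 0, 1, -0.034, -0.19, 0, 0, 1, -0.042, -0.235, 0, 0, 1, -0.05, -0.28, 0, 0, 1, -0.057, -0.32, 0, 0, 1]

```text
clock: 6.55
position: [464.3, -291.4, 237.3]
orientation: [3.142, -0.001, 2.91]
ft_force: [0.6, 0.4, -0.3]
width: -0.2
gripper_force: 0.0
```

Request:
play_rows:
  motion: [-0.006, -0.03, 0, 0, 1, -0.01, -0.052, 0, 0, 1, -0.011, -0.061, 0, 0, 1, -0.011, -0.061, 0, 0, 1, -0.011, -0.061, 0, 0, 1, -0.011, -0.061, 0, 0, 1]

```text
clock: 7.15
position: [462.4, -349.7, 238.4]
orientation: [3.141, -0.0, 2.912]
ft_force: [0.1, 0.2, 0.4]
width: 0.1
gripper_force: 0.0
```

Run:
```python
from h import *
import json
s=state();cv2.imwrite('pics/w2.png',get_image('wrist'))
print(s['position'],s['orientation'],s['clock'])
json.dump({k:list(s[k]) for k in('position','orientation')},open('s2.json','w'))
```

```text
[ 462.38254138 -349.6644838   238.37086615] [ 3.14121895e+00 -7.01966142e-05  2.91244419e+00] 7.15
```

View pics/w2.png

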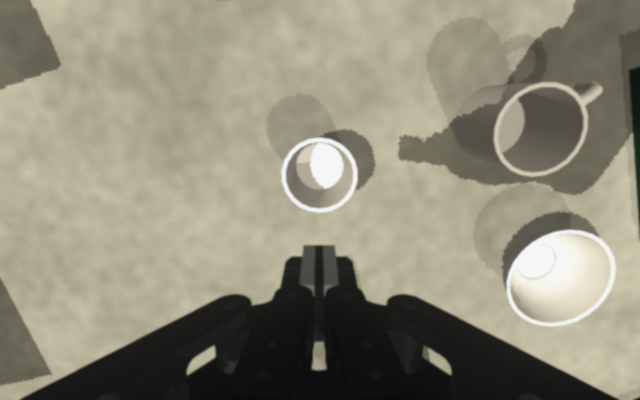

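The wrist view shows the spare cup with no handle and its rim centre at (319.5,175). The mug and bowl are well to the right.

Run:
```python
from h import *
import json
s1=json.load(open('s2.json'));p=ww(319.5,175,55,s1); s=state();print(p,s['position'])
R=Ro.from_euler('xyz',s['orientation']).as_matrix();print(R.T@(np.r_[p[:2],88]-s['position']))
```

```text
[ 461.5 -348.9   55. ] [ 462.34632408 -349.93346584  238.45914577]
[  1.07421565   0.7949984  150.4591403 ]
```

Request:
play_rows:
  motion: [0, 0, 0.015, 0, 1, 0, 0, 0.04, 0, 1, 0, 0, 0.07, 0, 1, 0, 0, 0.1, 0, 1, 0, 0, 0.125, 0, 1, 0, 0, 0.14, 0, 1, 0, 0, 0.147, 0, 1, 0, 0, 0.15, 0, 1]

```text
clock: 8.0
position: [462.1, -350.6, 88.2]
orientation: [3.142, -0.0, 2.911]
ft_force: [-0.3, -0.6, -0.4]
width: -0.2
gripper_force: 0.0
```

Request:
play_rows:
  motion: [0, 0, 0, 0, 1, 0, 0, 0, 0, 1, 0, 0, 0, 0, 1, 0, 0, 0, 0, 1, 0, 0, 0, 0, 1, 0, 0, 0, 0, 1, 0, 0, 0, 0, 1, 0, 0, 0, 0, 1]

```text
clock: 8.8
position: [461.9, -351.0, 88.3]
orientation: [-3.142, -0.0, 2.911]
ft_force: [-0.0, -0.6, 0.5]
width: -0.1
gripper_force: 0.0
```

Request:
play_rows:
  motion: [0, 0, 0, 0, 1, 0, 0, 0, 0, 1, 0, 0, 0, 0, 1, 0, 0, 0, 0, 1, 0, 0, 0, 0, 1, 0, 0, 0, 0, 1, 0, 0, 0, 0, 1, 0, 0, 0, 0, 1]

```text
clock: 9.6
position: [461.9, -351.0, 88.3]
orientation: [-3.142, 0.0, 2.911]
ft_force: [0.1, -0.3, -0.0]
width: -0.1
gripper_force: 0.0
```

Request:
play_rows:
  motion: [0, 0, 0, 0, 1, 0, 0, 0, 0, 1, 0, 0, 0, 0, 1, 0, 0, 0, 0, 1, 0, 0, 0, 0, 1, 0, 0, 0, 0, 1, 0, 0, 0, 0, 1, 0, 0, 0, 0, 1]

```text
clock: 10.4
position: [461.9, -351.0, 88.3]
orientation: [-3.141, -0.0, 2.911]
ft_force: [-0.6, -0.5, 0.6]
width: -0.0
gripper_force: 0.0
```

Request:
play_rows:
  motion: [0, 0, -0.02, 0, 1, 0, 0, -0.05, 0, 1, 0, 0, -0.09, 0, 1, 0, 0, -0.13, 0, 1, 0, 0, -0.17, 0, 1, 0, 0, -0.205, 0, 1, 0, 0, -0.23, 0, 1, 0, 0, -0.24, 0, 1]

```text
clock: 11.2
position: [462.3, -351.2, 330.7]
orientation: [-3.14, 0.003, 2.911]
ft_force: [0.3, 0.1, 0.2]
width: -0.1
gripper_force: 0.0
```

Request:
play_rows:
  motion: [0, 0, 0, 0, 1, 0, 0, 0, 0, 1, 0, 0, 0, 0, 1, 0, 0, 0, 0, 1, 0, 0, 0, 0, 1]

```text
clock: 11.7
position: [461.9, -351.0, 327.8]
orientation: [3.141, -0.001, 2.911]
ft_force: [0.6, 0.3, -0.1]
width: -0.4
gripper_force: 0.0
```

```bash
python3 -c "
from plant import *
print(state()['position']); print(close_job())"
```

```text
[ 461.85662703 -350.97690048  327.84733917]
the job is handed in; nothing more can be done
None
```

I handed the job in at 11.7 s: the fingertips held about 33 mm above the empty pocket (about 5 mm off its middle), then 33 mm above the spare cup (about 2 mm off), each for 2.4 s with a 16 cm rise between, no sign of contact in the force readings, and the hand ended about 27 cm straight above the cup.

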